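Match two look-alike sleeves to keyed pegs by feel

TASK

The two navy slip-on sleeves look alike, but each goes fully onto only one of the two pegs of the chrome strip, because of ribs hidden under the pegs; try the fit by feel. Slide each sleeve along the shelf onto the peg that takes it, fully home against the strip's plate, and leave both there. Handle them gently, do not force a sleeve that stops short (take it off and try the other peg), and leave the other things on the shelf where they are.

Things in the scene. Friction and masses are not known exactly. Their poses are not given: they have to be found in the camera images.
- sleeve_a: first navy sleeve lying on the shelf: block 50 mm long (x, axis of the passage), 50 wide (y), 36 high, about 90 g, open at both ends, same either way round. Passage 33 mm wide, 10 to 30 mm above the underside, 6 mm ridges on its floor; white line along x on top. Origin: centre of underside. Grip across the width (10 to 25 N), or push. Fits only one peg; the poses do not tell which.
- sleeve_b: second navy sleeve lying on the shelf: block 50 mm long (x, axis of the passage), 50 wide (y), 36 high, about 90 g, open at both ends, same either way round. Passage 33 mm wide, 10 to 30 mm above the underside, 6 mm ridges on its floor; white line along x on top. Origin: centre of underside. Grip across the width (10 to 25 N), or push. Fits only one peg; the poses do not tell which.
- strip: fixed chrome strip: upright plate 148 mm wide (y), 55 high, 8 thick. Origin: on the shelf, middle of the plate's front face. Fins 6 mm thick, 36 high, at y = -66, 0, +66 mm reach to x = -48 mm: two bays 60 mm wide, no room for fingers beside a sleeve. In each bay (y = +-33) a flat peg points to -x: 28 mm wide, 18 to 28 mm above the shelf, round nose ending at x = -46.
- seat_left (a point): where the origin of a sleeve lies when fully home in the left bay (the strip's +y side): on the shelf, on the bay's middle line, 25 mm before the plate; axes as the strip's. On the wrong peg a sleeve stops dead about 30 mm short of here (a rib under the peg, 16 mm behind its nose); on the right one it slides on to the plate. Which peg is in which bay changes.
- seat_right (a point): where the origin of a sleeve lies when fully home in the right bay (the strip's -y side): on the shelf, on the bay's middle line, 25 mm before the plate; axes as the strip's. On the wrong peg a sleeve stops dead about 30 mm short of here (a rib under the peg, 16 mm behind its nose); on the right one it slides on to the plate. Which peg is in which bay changes.
- butter_dish: white ceramic butter dish with its cover on, 100 x 170 x 89 mm. Bystander. Origin: centre of its underside
- cruet: empty glass cruet, 68 mm across, 150 mm tall. Bystander. Origin: centre of its underside
- grinder: steel spice grinder, 56 mm across, 166 mm tall. Bystander. Origin: centre of its underside
- clip: flat navy plastic bag clip lying down, 75 x 22 x 16 mm. Bystander. Origin: centre of its underside
- mug: blue mug, 80 mm across, 90 mm tall, handle to its +y. Bystander. Origin: centre of its underside
- jar: amber jar with brass cap, 72 mm across, 110 mm tall. Bystander. Origin: centre of its underside
Things that resemble listed ones, but are neither listed nor needed, are in the scene too. What is shaped like the sleeve_b but red is not meant.

How it is judged:
At the end, for the whole second after the job is handed in: One sleeve is home in each bay, on the peg that takes it: each sleeve's origin within 7 mm of its bay's seat point, flat (within 0.1 rad), in line with the strip (within 0.15 rad) and at rest (((distance between sleeve_a and seat_left below 0.007 m and distance between sleeve_b and seat_right below 0.007 m) or (distance between sleeve_a and seat_right below 0.007 m and distance between sleeve_b and seat_left below 0.007 m)) and angle between each of sleeve_a, sleeve_b's own z axis and vertical below 0.1 rad and angle between the x axis of each of sleeve_a, sleeve_b and the x axis of strip, either way round below 0.15 rad and linear speed of each of sleeve_a, sleeve_b below 0.01 m/s); the robot touches nothing.
It fails at once if a sleeve pushed or squeezed by the fingers with more than 60 N in all (both fingers added) (contact force between any of sleeve_a, sleeve_b and the fingers above 60 N).
It fails at once if a bystander (butter dish, cruet, grinder, clip, mug, jar) moved by more than 25 mm (distance of any of butter_dish, cruet, grinder, clip, mug, jar from where it was at the start of the episode above 0.025 m).
It also fails if it takes over 72 s, if anything falls off the work surface, if the arm or the gripper's body presses on something with over 40 N, if the wrist force passes 120 N, or if a joint passes its speed limit or range.

ROBOT

A 6-joint arm with a two-finger parallel gripper is mounted at the origin on the work surface. World frame = base frame: x ahead of the robot, y to its left, z up, the work surface at z = 0. Lengths are in m, angles in rad, forces in N, time in s.
With the tool pointing down it reaches from about 0.275 to 0.85 m from the base axis. Payload 19 kg.
Tool frame: the origin (TCP) lies between the finger pads; the fingertips stand 14 mm ahead of it and the grasp point (between the pads) lies 5 mm behind it; z points along the fingers, y is the line along which they close (so a half turn about z gives the same grasp; the last joint's range is limited). The gripper opens to 85 mm and grips with 20 to 120 N. Pads are 22 mm wide; open, the fingers measure 114 mm over their backs; the gripper's body (76 mm by 85 mm) begins 54 mm behind the grasp point. The pads swing forward as they close: fully open they stand 13 mm farther back than shut.
Start: joints at [1.107, 0.15, 1.437, -0, 1.554, -0.134], TCP at [0.186, 0.544, 0.245] pointing down, gripper open.
Joint ranges: [-2.8, 2.8], [-0.68, 2.1], [0.12, 2.68], [-1.39, 4.53], [0.16, 2.79], [-2.81, 2.81]. Speed limits (rad/s): [1.89, 1.89, 2.22, 3.01, 3.01, 3.01].

INTERFACE

Orientations are given as a rotation vector (axis times angle).
In Python, from workcell import sense, grab_frame, r gives the robot as it stands. The module is installed in compiled form; this text tells all that it offers.
- The arm moves only by the tool drive_tool, never from a script. Its argument "series" is a list of rows, each a list of 2 entries, a list of its own where there are three numbers: the shift along the tool's x, y, z each as a share of 120 mm, from -1 to 1, then the turn about the tool's z as a share of 120 degrees, from -1 to 1. A call has 1 to 20 rows; each row is the pose to reach, as a shift and turn from the pose commanded when the call began, along the tool's axes at that moment; what a row does not reach only later rows make up. A row lasts 1/10 s, in which the tool goes at most 50 mm and 8.59 degrees, less where a joint would pass 70% of its speed; a pose out of reach is approached as far as the arm can. A call with a number of a shift or a turn outside -1 to 1 is refused whole. A call with a gripper value outside its range is refused whole. "hand" is the opening, from -1 (shut) to 1 (fully open), set as the call begins (left out, the last holds). The fingers move at their own pace and stop on an object; "force" is the grip in N (left out, the last holds). Time passes only in rows, so rows that repeat a pose let the fingers close. It gives the time, the measured TCP pose, the force, the opening and the grip force at its end, in the units of the state.
- sense(): the state, without advancing time (a new reading comes with each control period).
- grab_frame(name): name is "side" or "top"; returns a dict with "pixels" (420x560x3 uint8, blue, green, red), "mtx" (3x3 intrinsics, pixels), "distortion" ([k1, k2, p1, p2, k3] as OpenCV has them; the pictures are not rectified), "T" (4x4, takes a point from camera to world coordinates). Camera axes: x right, y down, z forward; pixel columns grow to the right and rows downward; lengths in m; the calibration is good to about 2 mm. A picture is of the moment at which its call begins. There is no depth.
- r.sign_off(): hands the job in; it is judged then, once.
The state is a dict: "time": time; "joint_pos": joint angles; "qvel": joint speeds; "joint_efforts": joint torques, N m; "tool_pos": TCP position; "eef_rot": TCP orientation; "force": force on the tool from outside, world axes, zero at the start; "torque": the same for the moment, N m; "width": finger opening in m; "grip_force": force on a finger pad.
Only numpy, scipy, OpenCV 4.12 (cv2) and the standard library are available. Lean on these libraries where they do the work, as an engineer would, in place of code of your own. Each camera call takes 0.05 s, during which the arm holds its last target. There are 200 camera calls.

## Working session

There is one attempt and no reset: what is moved stays moved. The work goes in short steps, Python scripts to look and compute and a tool call to move; the robot and the scene stay as the last step left them, time stands still between calls to the robot, and variables do not carry over. Pictures are saved under pics/ and viewed, at most 10 in all, crops included, and the job is handed in when it is done.

Besides the shell and the picture viewer there is one more tool, called after ">>>" by a JSON object that holds its "fn" and its "kwargs". drive_tool: Moves the arm, as the interface text tells. Shift numbers are shares of 120 mm and turn numbers shares of 120 degrees, none past 1 either way. Its arguments: {"type":"object","properties":{"series":{"type":"array","items":{"type":"array"}},"hand":{"type":"number"},"force":{"type":"number"}},"required":["series"]}

```bash
mkdir -p pics
cat > h.py <<'E'
import numpy as np, cv2
from workcell import sense, grab_frame, r
def ray(f,uv):
    p=cv2.undistortPoints(np.array(uv,float).reshape(-1,1,2),f["mtx"],np.array(f["distortion"],float)).reshape(-1,2)
    d=np.c_[p,np.ones(len(p))]@f["T"][:3,:3].T
    return f["T"][:3,3],d
def plane(f,uv,z):
    o,d=ray(f,uv); return o+d*((z-o[2])/d[:,2])[:,None]
def proj(f,P):
    T=np.linalg.inv(f["T"]); rv=cv2.Rodrigues(T[:3,:3])[0]
    return cv2.projectPoints(np.array(P,float).reshape(-1,1,3),rv,T[:3,3],f["mtx"],np.array(f["distortion"],float))[0].reshape(-1,2)
E
python3 - <<'E'
from h import *
for n in("top","side"):
    f=grab_frame(n); cv2.imwrite(f"pics/{n}0.png",cv2.resize(f["pixels"],None,fx=1.4,fy=1.4,interpolation=cv2.INTER_CUBIC)); print(n,f["T"].round(3).tolist(),np.array(f["mtx"]).round(0).tolist())
s=sense();print(s["tool_pos"],s["eef_rot"],s["force"],s["width"],s["time"])
E
```

```text
top [[0.014, -0.986, 0.169, 0.348], [-1.0, -0.015, -0.002, 0.046], [0.005, -0.169, -0.986, 1.405], [0.0, 0.0, 0.0, 1.0]] [[492.0, 0.0, 284.0], [0.0, 492.0, 205.0], [0.0, 0.0, 1.0]]
side [[0.772, -0.362, 0.522, 0.046], [-0.635, -0.469, 0.614, -0.614], [0.023, -0.806, -0.592, 0.674], [0.0, 0.0, 0.0, 1.0]] [[465.0, 0.0, 275.0], [0.0, 465.0, 209.0], [0.0, 0.0, 1.0]]
[0.18614371 0.54382006 0.2447527 ] [-5.15656504e-01 -3.09866435e+00  1.63259452e-03] [-0.12707757  0.42043911 -0.55204659] 0.08539223661835078 0.1
```

View pics/top0.png

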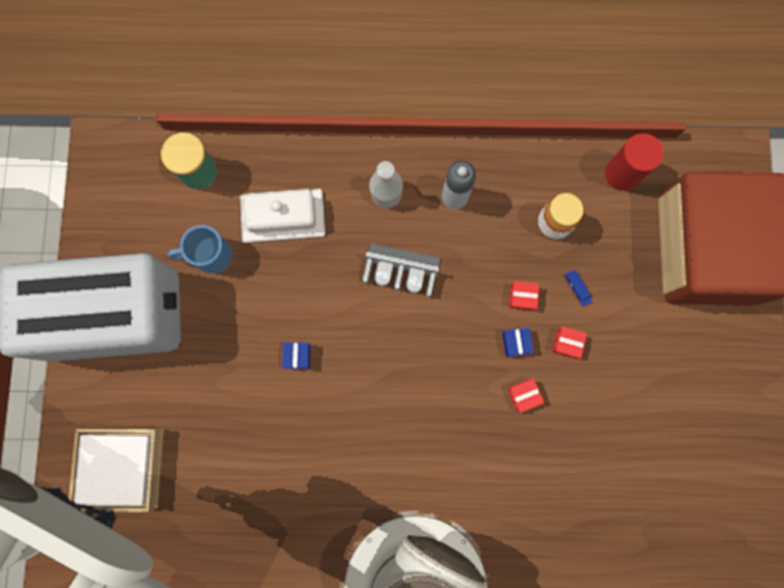

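View pics/side0.png

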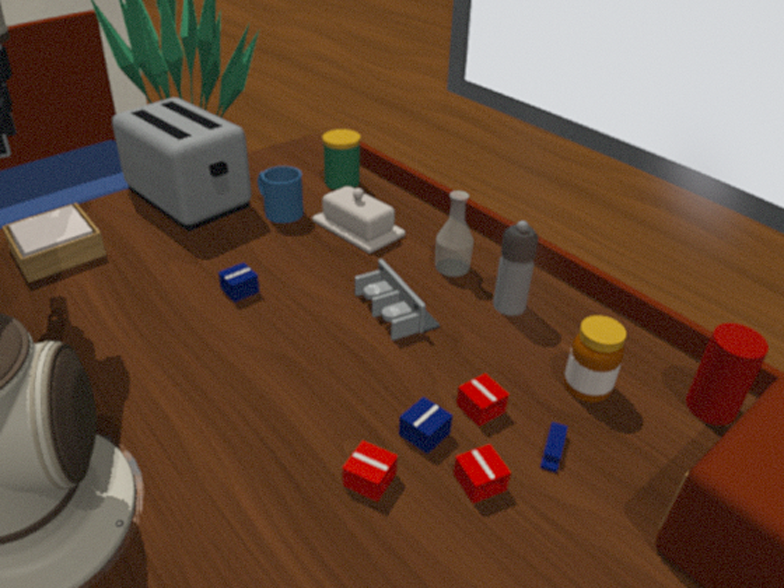

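The top view shows navy sleeves at about (296,356) and (518,342), and the strip plate at about (402,258) in the 1.4× picture. The red look-alikes stand around the right sleeve. In the side view the sleeves are at (239,282) and (426,424), and the strip at (395,300).

```bash
cat >> h.py <<'E'
def sleeves(f,mina=80):
    b,g,rr=[f["pixels"][...,i].astype(int) for i in range(3)]
    m=((b>70)&(b>1.8*g)&(b>2.2*rr)).astype(np.uint8)
    w=(np.minimum(np.minimum(b,g),rr)>110).astype(np.uint8)
    out=[]
    n,l,st,c=cv2.connectedComponentsWithStats(cv2.morphologyEx(m,cv2.MORPH_CLOSE,np.ones((5,5))))
    for i in range(1,n):
        if st[i,4]<mina: continue
        h=(l==i).astype(np.uint8)
        h=cv2.morphologyEx(h,cv2.MORPH_CLOSE,np.ones((5,5)))
        ww=h&w
        if ww.sum()<10: continue
        wt=(np.minimum(b,rr)-25).clip(0)*cv2.dilate(ww,np.ones((3,3)))*(rr>70)
        y,x=np.nonzero(wt); W=wt[y,x].astype(float)
        P=plane(f,np.c_[x,y],0.036)[:,:2]
        ctr=(P*W[:,None]).sum(0)/W.sum(); D=P-ctr
        C=(D*W[:,None]).T@D; ev,V=np.linalg.eigh(C); v=V[:,1]
        if v[0]<0:v=-v
        t=D@v
        out.append((ctr,np.degrees(np.arctan2(v[1],v[0])),t.max()-t.min(),st[i]))
    return out
E
python3 - <<'E'
from h import *
for n in("top","side"):
    f=grab_frame(n); print(n,[(c.round(4),round(a,1),round(l,3),s[:5]) for c,a,l,s in sleeves(f)])
    p=f["pixels"]; c=p[165:220,250:325] if n=="top" else p[180:250,245:320]
    cv2.imwrite(f"pics/{n}1.png",cv2.resize(c,None,fx=8,fy=8,interpolation=cv2.INTER_CUBIC))
E
```

```text
top [(array([ 0.4696, -0.1987]), np.float64(9.0), np.float64(0.04), array([360, 235,  20,  19, 273], dtype=int32))]
side [(array([0.4438, 0.2469]), np.float64(0.9), np.float64(0.047), array([157, 188,  26,  16, 238], dtype=int32)), (array([ 0.4777, -0.1978]), np.float64(8.7), np.float64(0.049), array([286, 284,  36,  27, 523], dtype=int32))]
```

View pics/top1.png

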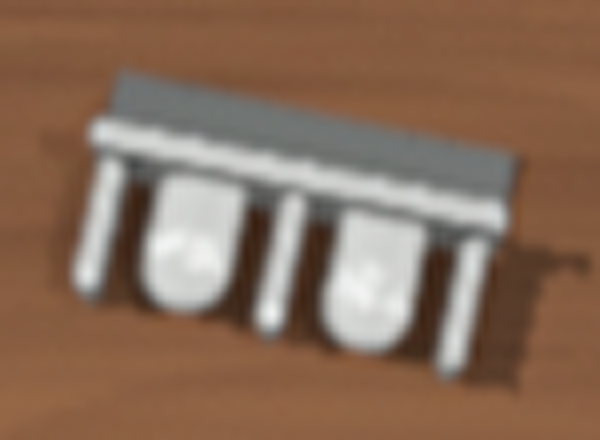

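View pics/side1.png

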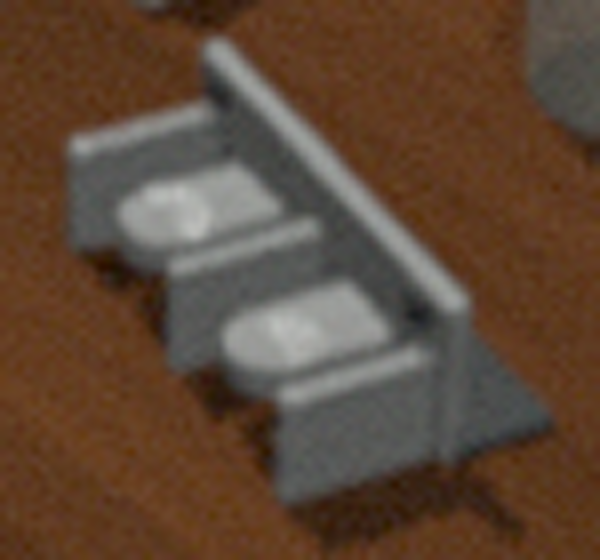

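Run:
```python
from h import *
ft,fs=grab_frame("top"),grab_frame("side")
print("top",[(c.round(4),round(a,1),round(l,3),s[:5]) for c,a,l,s in sleeves(ft,40)])
c=lambda a,u,v:(np.array(a,float)+.5)/8-.5+[u,v]
P=plane(ft,c([[92,133],[505,215]],250,165),.055);print("top plate",P.round(4).tolist(),np.linalg.norm(P[1]-P[0]))
F=plane(ft,c([[88,275],[270,315],[452,355]],250,165),.036);print("tips",F.round(4).tolist())
N=plane(ft,c([[190,305],[370,345]],250,165),.023);print("noses",N.round(4).tolist())
Q=plane(fs,c([[217,45],[457,300]],245,180),.055);print("side plate",Q.round(4).tolist(),np.linalg.norm(Q[1]-Q[0]))
G=plane(fs,c([[75,145],[173,265],[283,395]],245,180),.036);print("tips",G.round(4).tolist())
for A,B in((P,F),(Q,G)):
    y=A[0]-A[1];y/=np.linalg.norm(y);x=np.array([y[1],-y[0]])
    o=A.mean(0)[:2]-.004*x; tm=B.mean(0)[:2]
    yf=(B[0]-B[2]);print("origin",o,"yaw",np.degrees(np.arctan2(x[1],x[0])),"finyaw",np.degrees(np.arctan2(-yf[0],yf[1])),"tips rel",((B[:,:2]-o)@np.c_[x,y[:2]]).round(4).tolist())
# blue mask of left sleeve in top
b=ft["pixels"][240:270,198:226].astype(int)
print(b[14].tolist())
```

```text
top [(array([ 0.4698, -0.1987]), np.float64(9.3), np.float64(0.041), array([360, 235,  20,  19, 273], dtype=int32))]
top plate [[0.6456, 0.1093, 0.055], [0.6186, -0.0356, 0.055]] 0.14745826563790104
tips [[0.5985, 0.1105, 0.036], [0.5851, 0.0459, 0.036], [0.5718, -0.0184, 0.036]]
noses [[0.5906, 0.0745, 0.023], [0.5771, 0.0102, 0.023]]
side plate [[0.6482, 0.1068, 0.055], [0.6202, -0.0322, 0.055]] 0.14173716922315507
tips [[0.5987, 0.1127, 0.036], [0.5845, 0.0479, 0.036], [0.5712, -0.017, 0.036]]
origin [0.62817325 0.03756312] yaw -10.576569192328442 finyaw -11.697510632372031 tips rel [[-0.0426, 0.0662], [-0.0438, 0.0003], [-0.0451, -0.0653]]
origin [0.63025053 0.03807446] yaw -11.384990566495196 finyaw -11.972912749307588 tips rel [[-0.0457, 0.0669], [-0.0468, 0.0006], [-0.047, -0.0656]]
[[61, 88, 130], [55, 83, 121], [58, 79, 118], [101, 79, 108], [145, 79, 73], [156, 80, 54], [156, 80, 54], [156, 81, 56], [155, 79, 54], [154, 75, 49], [157, 95, 81], [194, 178, 177], [236, 240, 241], [237, 245, 247], [184, 167, 168], [152, 73, 51], [155, 76, 51], [156, 78, 55], [156, 79, 56], [157, 79, 58], [157, 80, 57], [146, 72, 50], [101, 49, 39], [59, 45, 60], [46, 62, 91], [42, 63, 93], [44, 62, 93], [44, 63, 93]]
```

```bash
sed -i 's/np.ones((5,5))/np.ones((9,9))/g' h.py
python3 - <<'E'
from h import *
ft,fs=grab_frame("top"),grab_frame("side")
for f in (ft,fs): print([(c.round(4),round(a,1),round(l,3),s[:5]) for c,a,l,s in sleeves(f,40)])
p=ft["pixels"]; c=np.hstack([p[235:275,190:230],p[225:265,350:390]])
cv2.imwrite("pics/c2.png",cv2.resize(c,None,fx=8,fy=8,interpolation=cv2.INTER_CUBIC))
E
```

```text
[(array([ 0.4768, -0.1977]), np.float64(8.7), np.float64(0.052), array([360, 235,  20,  19, 320], dtype=int32)), (array([0.4423, 0.246 ]), np.float64(-0.0), np.float64(0.05), array([202, 245,  19,  18, 314], dtype=int32))]
[(array([0.4437, 0.247 ]), np.float64(1.2), np.float64(0.047), array([157, 188,  26,  16, 236], dtype=int32)), (array([ 0.4778, -0.1977]), np.float64(8.8), np.float64(0.049), array([286, 285,  36,  27, 524], dtype=int32))]
```

View pics/c2.png

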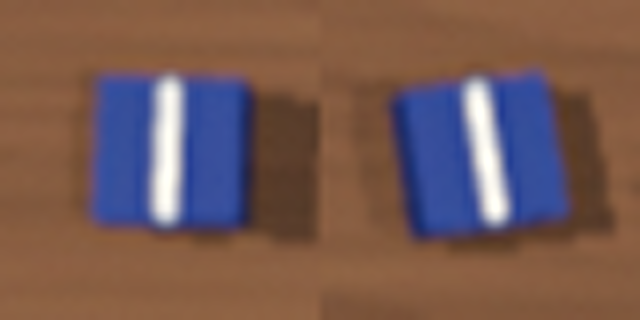

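The crop shows both sleeves with whole white lines, and the two views agree to about 1.5 mm. Now the planning helper.

```bash
cat >> h.py <<'E'
from scipy.spatial.transform import Rotation as Ro
ORG=np.array([.630,.038]); YS=-11.5
def bay(side,d,sy=YS):  # world xy at strip x=d, on bay line
    a=np.radians(YS); return ORG+d*np.array([np.cos(a),np.sin(a)])+(.033 if side=="L" else -.033)*np.array([-np.sin(a),np.cos(a)])
def plan(xyz,yaw):  # yaw: sleeve x-axis heading in deg; tool y lies across it
    s=sense(); R=Ro.from_rotvec(s["eef_rot"]); M=R.as_matrix()
    cur=np.degrees(np.arctan2(M[1,1],M[0,1])); d=(yaw+90-cur+90)%180-90
    print("shift",(M.T@(np.array(xyz)-s["tool_pos"])/.12).round(3),"turn",round(-d/120,3),"tcp",s["tool_pos"].round(4),"t",s["time"])
def behind(c,yaw,d):
    a=np.radians(yaw); return np.array(c)-d*np.array([np.cos(a),np.sin(a)])
E
python3 - <<'E'
from h import *
plan([*behind([.443,.2465],.5,.012),.10],.5); print(bay("L",-.13),bay("R",-.13))
E
```

```text
shift [-2.733 -1.685  1.21 ] turn -0.162 tcp [0.1862 0.544  0.2452] t 0.4
[0.50918893 0.09625535] [0.49603065 0.03158032]
```

>>> {"fn": "drive_tool", "kwargs": {"series": [[[-1, -0.6, 0.4], -0.08], [[-1, -0.6, 0.4], -0.16], [[-1, -0.6, 0.4], -0.16], [[-1, -0.6, 0.4], -0.16]], "hand": 1, "force": 20}}

```text
time: 0.8
tool_pos: [0.2783, 0.4336, 0.1956]
eef_rot: [0.008, -3.141, 0.004]
force: [-0.8, 0.7, 0.3]
width: 0.0855
grip_force: 0.0
```

```bash
python3 -c "
from h import *
plan([*behind([.443,.2465],.5,.012),.10],.5)"
```

```text
shift [-1.266 -1.565  0.799] turn -0.002 tcp [0.2783 0.4336 0.1956] t 0.8
```

>>> {"fn": "drive_tool", "kwargs": {"series": [[[-0.8, -1, 0.5], 0], [[-0.8, -1, 0.5], 0], [[-0.8, -1, 0.5], 0], [[-0.8, -1, 0.5], 0], [[-0.8, -1, 0.5], 0]]}}

```text
time: 1.3
tool_pos: [0.3738, 0.3164, 0.1368]
eef_rot: [0.003, -3.141, 0.001]
force: [-0.3, 0.3, 0.6]
width: 0.0852
grip_force: 0.0
```

```bash
python3 -c "
from h import *
plan([*behind([.443,.2465],.5,.012),.10],.5)"
```

```text
shift [-0.476 -0.584  0.306] turn -0.003 tcp [0.3738 0.3164 0.1368] t 1.3
```

>>> {"fn": "drive_tool", "kwargs": {"series": [[[-0.475, -0.585, 0.3], 0], [[-0.475, -0.585, 0.3], 0], [[-0.475, -0.585, 0.3], 0], [[-0.475, -0.585, 0.5], 0], [[-0.475, -0.585, 0.7], 0], [[-0.475, -0.585, 0.85], 0], [[-0.475, -0.585, 0.95], 0], [[-0.475, -0.585, 0.95], 0], [[-0.475, -0.585, 0.95], 0]]}}

```text
time: 2.2
tool_pos: [0.4306, 0.2484, 0.0241]
eef_rot: [-0.009, 3.141, 0.001]
force: [-0.1, -0.1, -0.4]
width: 0.0854
grip_force: 0.0
```

>>> {"fn": "drive_tool", "kwargs": {"series": [[[0, 0, 0], 0], [[0, 0, 0], 0], [[0, 0, 0], 0], [[0, 0, 0], 0], [[0, 0, 0], 0], [[0, 0, 0], 0], [[0, 0, 0], 0], [[0, 0, 0], 0]], "hand": -1, "force": 20}}

```text
time: 3.0
tool_pos: [0.4308, 0.2477, 0.024]
eef_rot: [-0.008, 3.141, 0.001]
force: [-1.4, 0.1, 6.5]
width: 0.05
grip_force: 20.3
```

```bash
python3 -c "
from h import *
plan([*behind(bay('L',-.13),YS,.012),.03],YS)"
```

```text
shift [-0.549 -1.245 -0.05 ] turn 0.098 tcp [0.4308 0.2477 0.024 ] t 3.0
```

>>> {"fn": "drive_tool", "kwargs": {"series": [[[0, 0, -0.06], 0], [[0, 0, -0.06], 0], [[-0.1, -0.25, -0.06], 0.05], [[-0.25, -0.5, -0.06], 0.1], [[-0.4, -0.8, -0.06], 0.1], [[-0.5, -1, -0.06], 0.1], [[-0.5, -1, -0.06], 0.1], [[-0.5, -1, -0.06], 0.1]]}}

```text
time: 3.8
tool_pos: [0.4911, 0.1275, 0.0305]
eef_rot: [-0.322, -3.125, 0.0]
force: [0.4, 0.8, -0.6]
width: 0.0499
grip_force: 21.5
```

```bash
python3 -c "
from h import *
plan([*behind(bay('L',-.11),YS,.012),.026],YS)"
```

```text
shift [-0.267 -0.224  0.037] turn -0.002 tcp [0.4911 0.1275 0.0305] t 3.8
```

>>> {"fn": "drive_tool", "kwargs": {"series": [[[-0.15, -0.15, 0], 0], [[-0.265, -0.225, 0], 0], [[-0.265, -0.225, 0], 0], [[-0.265, -0.225, 0.03], 0], [[-0.265, -0.225, 0.05], 0], [[-0.265, -0.225, 0.05], 0], [[-0.265, -0.225, 0.05], 0]]}}

```text
time: 4.5
tool_pos: [0.5164, 0.0955, 0.0243]
eef_rot: [-0.319, -3.125, 0.0]
force: [-0.7, -0.3, -1.0]
width: 0.0497
grip_force: 20.8
```

Run:
```python
from h import *
plan([*behind(bay('L',-.11),YS,.012),.0245],YS)
print(sense()["force"])
out=[]
for n in("top","side"):
    f=grab_frame(n);print([(c.round(4),round(a,1),round(l,3),s[:5]) for c,a,l,s in sleeves(f,40)])
    q=proj(f,[*bay("L",-.07),.036])[0].astype(int)
    out.append(cv2.resize(f["pixels"][q[1]-35:q[1]+35,q[0]-45:q[0]+45],(400,311),interpolation=cv2.INTER_CUBIC))
cv2.imwrite("pics/d.png",np.hstack(out))
print(bay("L",-.11))
```

```text
shift [-0.007 -0.006 -0.002] turn -0.001 tcp [0.5164 0.0955 0.0243] t 4.5
[-0.72265405 -0.26268905 -0.99597681]
[(array([ 0.4769, -0.1978]), np.float64(8.4), np.float64(0.048), array([360, 235,  20,  19, 301], dtype=int32))]
[]
[0.52878742 0.09226799]
```

View pics/d.png

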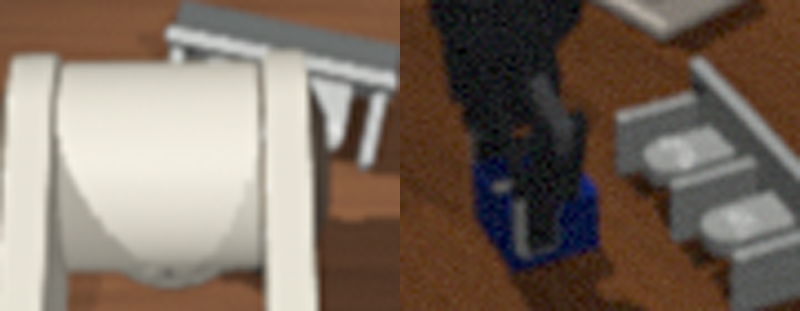

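The side view shows the sleeve held at (535,215), aligned with the left bay's peg at (685,155). I'm advancing now and watching the force.

>>> {"fn": "drive_tool", "kwargs": {"series": [[[-0.1, 0, 0], 0], [[-0.2, 0, 0], 0], [[-0.3, 0, 0], 0], [[-0.35, 0, 0], 0], [[-0.35, 0, 0], 0]]}}

```text
time: 5.1
tool_pos: [0.5587, 0.0862, 0.0242]
eef_rot: [-0.321, -3.125, 0.0]
force: [-0.9, -0.1, -0.6]
width: 0.0495
grip_force: 20.9
```

>>> {"fn": "drive_tool", "kwargs": {"series": [[[-0.02, 0, 0], 0], [[-0.04, 0, 0], 0], [[-0.05, 0, 0], 0], [[-0.05, 0, 0], 0]]}}

```text
time: 5.5
tool_pos: [0.5638, 0.0853, 0.0246]
eef_rot: [0.32, 3.125, -0.0]
force: [1.0, 0.5, -0.5]
width: 0.0497
grip_force: 20.9
```

>>> {"fn": "drive_tool", "kwargs": {"series": [[[-0.01, 0, 0], 0], [[-0.02, 0, 0], 0], [[-0.03, 0, 0], 0], [[-0.04, 0, 0], 0], [[-0.04, 0, 0], 0]]}}

```text
time: 6.0
tool_pos: [0.5686, 0.0843, 0.0245]
eef_rot: [-0.32, -3.125, 0.0]
force: [0.6, 0.7, -1.2]
width: 0.0492
grip_force: 20.9
```

>>> {"fn": "drive_tool", "kwargs": {"series": [[[-0.01, 0, 0], 0], [[-0.02, 0, 0], 0], [[-0.02, 0, 0], 0]]}}

```text
time: 6.3
tool_pos: [0.5695, 0.0841, 0.0241]
eef_rot: [-0.319, -3.122, 0.0]
force: [-11.4, 1.7, 4.5]
width: 0.0498
grip_force: 21.4
```

>>> {"fn": "drive_tool", "kwargs": {"series": [[[-0.01, 0, 0], 0], [[-0.02, 0, 0], 0], [[-0.02, 0, 0], 0]]}}

```text
time: 6.6
tool_pos: [0.5706, 0.0837, 0.024]
eef_rot: [-0.319, -3.119, 0.001]
force: [-24.3, 2.1, 12.7]
width: 0.0494
grip_force: 20.6
```

It stopped dead with the centre at about -55 mm, just where the rib should be. I'm taking it off and trying the right bay.

>>> {"fn": "drive_tool", "kwargs": {"series": [[[0.05, 0, 0], 0], [[0.15, 0, 0], 0], [[0.3, 0, 0], 0], [[0.4, 0, 0], 0], [[0.4, -0.2, 0], 0], [[0.4, -0.4, 0], 0], [[0.4, -0.55, 0], 0], [[0.4, -0.55, 0], 0], [[0.4, -0.55, 0], 0]]}}

```text
time: 7.5
tool_pos: [0.5127, 0.0285, 0.0247]
eef_rot: [0.321, 3.125, 0.0]
force: [-0.2, -0.3, -0.6]
width: 0.0497
grip_force: 21.1
```

Run:
```python
from h import *
plan([*behind(bay('R',-.08),YS,.012),.0243],YS)
f=grab_frame("side")
q=proj(f,[*bay("R",-.07),.036])[0].astype(int)
cv2.imwrite("pics/e.png",cv2.resize(f["pixels"][q[1]-40:q[1]+40,q[0]-50:q[0]+50],(700,560),interpolation=cv2.INTER_CUBIC))
```

```text
shift [-0.176 -0.002  0.003] turn -0.002 tcp [0.5127 0.0285 0.0247] t 7.5
```

View pics/e.png

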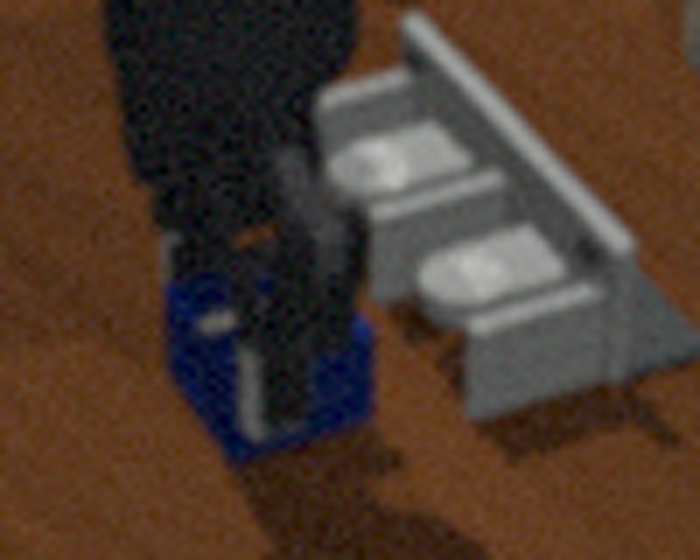

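The picture shows the sleeve at (270,370), in line with the right peg at (480,270).

>>> {"fn": "drive_tool", "kwargs": {"series": [[[-0.1, 0, 0], 0], [[-0.2, 0, 0], 0], [[-0.25, 0, 0], 0], [[-0.28, 0, 0], 0], [[-0.3, 0, 0], 0], [[-0.32, 0, 0], 0], [[-0.34, 0, 0], 0], [[-0.34, 0, 0], 0]]}}

```text
time: 8.35
tool_pos: [0.5529, 0.0201, 0.0245]
eef_rot: [0.32, 3.125, -0.0]
force: [0.5, 0.5, -0.9]
width: 0.0498
grip_force: 21.1
```

>>> {"fn": "drive_tool", "kwargs": {"series": [[[-0.01, 0, 0], 0], [[-0.02, 0, 0], 0], [[-0.03, 0, 0], 0], [[-0.04, 0, 0], 0], [[-0.04, 0, 0], 0]]}}

```text
time: 8.85
tool_pos: [0.5575, 0.0192, 0.0245]
eef_rot: [0.32, 3.125, -0.0]
force: [0.3, 0.0, -1.6]
width: 0.0495
grip_force: 21.1
```

>>> {"fn": "drive_tool", "kwargs": {"series": [[[-0.01, 0, 0], 0], [[-0.02, 0, 0], 0], [[-0.02, 0, 0], 0]]}}

```text
time: 9.15
tool_pos: [0.5599, 0.0187, 0.0245]
eef_rot: [0.32, 3.125, -0.0]
force: [0.9, 0.7, -0.5]
width: 0.0496
grip_force: 21.1
```

>>> {"fn": "drive_tool", "kwargs": {"series": [[[-0.01, 0, 0], 0], [[-0.02, 0, 0], 0], [[-0.02, 0, 0], 0]]}}

```text
time: 9.45
tool_pos: [0.5623, 0.0182, 0.0245]
eef_rot: [0.32, 3.125, -0.0]
force: [0.3, -0.2, -1.5]
width: 0.05
grip_force: 21.1
```

It is past the rib position without resistance, so the right peg takes it. Next I release, go behind it and push.

>>> {"fn": "drive_tool", "kwargs": {"series": [[[0, 0, 0], 0], [[0, 0, 0], 0], [[0, 0, 0], 0], [[0, 0, 0], 0], [[0, 0, 0], 0], [[0, 0, -0.2], 0], [[0, 0, -0.45], 0], [[0, 0, -0.45], 0], [[0.2, 0, -0.45], 0], [[0.35, 0, -0.45], 0], [[0.35, 0, -0.45], 0]], "hand": 1}}

```text
time: 10.55
tool_pos: [0.5193, 0.0272, 0.0781]
eef_rot: [-0.319, -3.124, 0.0]
force: [0.0, 0.0, 0.2]
width: 0.0853
grip_force: 0.0
```

>>> {"fn": "drive_tool", "kwargs": {"series": [[[0, 0, 0], 0], [[0, 0, 0], 0], [[0, 0, 0], 0], [[0, 0, 0], 0], [[0, 0, 0], 0], [[0, 0, 0], 0], [[0, 0, 0], 0], [[0, 0, 0], 0], [[0, 0, 0.2], 0], [[0, 0, 0.4], 0], [[0, 0, 0.48], 0], [[0, 0, 0.48], 0]], "hand": -1}}

```text
time: 11.75
tool_pos: [0.5203, 0.0268, 0.0199]
eef_rot: [-0.32, -3.123, 0.0]
force: [-0.6, 0.0, 0.2]
width: -0.0002
grip_force: 0.0
```

Run:
```python
from h import *
plan([*bay('R',-.088),.021],YS)
plan([*bay('R',-.061),.021],YS)
for n in("top","side"):
    f=grab_frame(n);print([(c.round(4),round(a,1),round(l,3),s[:5]) for c,a,l,s in sleeves(f,40)])
print(bay("R",-.05))
```

```text
shift [-0.144 -0.001 -0.009] turn -0.002 tcp [0.5203 0.0268 0.0199] t 11.75
shift [-0.369  0.    -0.01 ] turn -0.002 tcp [0.5203 0.0268 0.0199] t 11.75
[(array([ 0.4769, -0.1978]), np.float64(8.2), np.float64(0.048), array([360, 235,  20,  19, 297], dtype=int32))]
[(array([0.5795, 0.017 ]), np.float64(-7.6), np.float64(0.037), array([263, 213,  23,  18, 234], dtype=int32))]
[0.57442462 0.01563088]
```

>>> {"fn": "drive_tool", "kwargs": {"series": [[[-0.06, 0, 0], 0], [[-0.12, 0, 0], 0], [[-0.16, 0, 0], 0], [[-0.2, 0, 0], 0], [[-0.23, 0, 0], 0], [[-0.26, 0, 0], 0], [[-0.29, 0, 0], 0], [[-0.31, 0, 0], 0], [[-0.31, 0, 0], 0]]}}

```text
time: 12.75
tool_pos: [0.5577, 0.0191, 0.0209]
eef_rot: [0.32, 3.125, -0.0]
force: [-0.8, -0.8, 0.4]
width: -0.0001
grip_force: 0.0
```

>>> {"fn": "drive_tool", "kwargs": {"series": [[[-0.01, 0, 0], 0], [[-0.02, 0, 0], 0], [[-0.03, 0, 0], 0], [[-0.03, 0, 0], 0]]}}

```text
time: 13.15
tool_pos: [0.5611, 0.0185, 0.0209]
eef_rot: [0.32, 3.125, -0.0]
force: [0.5, -0.5, -0.2]
width: 0.0004
grip_force: 0.0
```

>>> {"fn": "drive_tool", "kwargs": {"series": [[[-0.01, 0, 0], 0], [[-0.02, 0, 0], 0], [[-0.02, 0, 0], 0]]}}

```text
time: 13.45
tool_pos: [0.5621, 0.0182, 0.0207]
eef_rot: [-0.32, -3.122, 0.0]
force: [-14.0, 1.3, 8.4]
width: 0.0001
grip_force: 6.6
```

>>> {"fn": "drive_tool", "kwargs": {"series": [[[-0.01, 0, 0], 0], [[-0.01, 0, 0], 0]]}}

```text
time: 13.65
tool_pos: [0.5621, 0.0181, 0.0207]
eef_rot: [-0.319, -3.12, 0.0]
force: [-25.0, 2.2, 15.7]
width: -0.0003
grip_force: 12.1
```

>>> {"fn": "drive_tool", "kwargs": {"series": [[[0.1, 0, 0], 0], [[0.25, 0, 0], 0], [[0.4, 0, -0.2], 0], [[0.6, 0, -0.5], 0], [[0.7, -0.5, -0.7], 0], [[0.7, -1, -0.7], 0], [[0.7, -1, -0.7], 0], [[0.7, -1, -0.7], 0]]}}

```text
time: 14.45
tool_pos: [0.4573, -0.0852, 0.1055]
eef_rot: [0.325, 3.123, -0.002]
force: [0.3, -0.4, 0.2]
width: -0.0
grip_force: 0.0
```

Run:
```python
from h import *
out=[]
for n in("top","side"):
    f=grab_frame(n);print([(c.round(4),round(a,1),round(l,3),s[:5]) for c,a,l,s in sleeves(f,40)])
    q=proj(f,[*bay("R",-.02),.036])[0].astype(int)
    out.append(cv2.resize(f["pixels"][q[1]-35:q[1]+35,q[0]-35:q[0]+35],(400,400),interpolation=cv2.INTER_CUBIC))
cv2.imwrite("pics/g.png",np.hstack(out))
print(bay("R",-.025))
plan([*behind([.4772,-.1977],8.6,.012),.1],8.6)
```

```text
[(array([0.5972, 0.0125]), np.float64(-11.2), np.float64(0.048), array([286, 191,  20,  20, 294], dtype=int32))]
[(array([0.6057, 0.0116]), np.float64(-6.6), np.float64(0.034), array([272, 210,  24,  17, 210], dtype=int32)), (array([ 0.4835, -0.1969]), np.float64(9.4), np.float64(0.043), array([287, 284,  35,  24, 425], dtype=int32))]
[0.59892274 0.01064668]
shift [-0.26  -0.938  0.042] turn -0.17 tcp [ 0.4578 -0.0829  0.105 ] t 14.55
```

View pics/g.png

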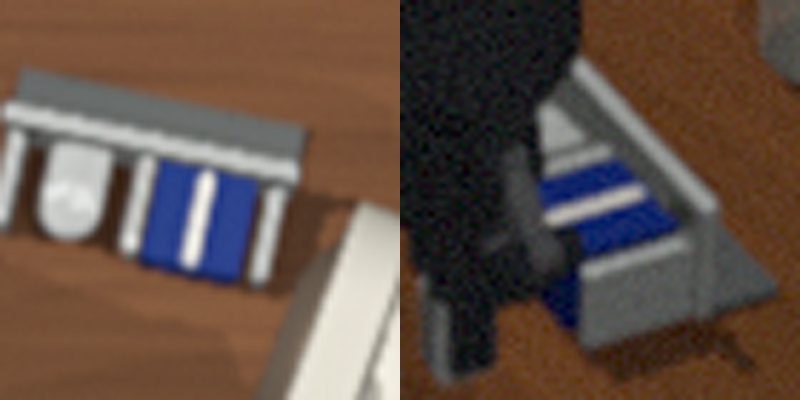

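The left half (top view) shows the sleeve in the right bay, flush with the plate at (200,220). The right half (side view) agrees. Now the other sleeve.

>>> {"fn": "drive_tool", "kwargs": {"series": [[[-0.26, -0.4, 0], -0.07], [[-0.26, -0.8, 0], -0.14], [[-0.26, -0.94, 0], -0.17], [[-0.26, -0.94, 0], -0.17], [[-0.26, -0.94, 0], -0.17], [[-0.26, -0.94, 0], -0.17]], "hand": 1}}

```text
time: 15.15
tool_pos: [0.4658, -0.1982, 0.1048]
eef_rot: [0.239, -3.132, -0.001]
force: [0.3, 0.8, 0.4]
width: 0.0844
grip_force: 0.0
```

Run:
```python
from h import *
plan([*behind([.4772,-.1977],8.6,.012),.024],8.6)
print(sense()["width"])
```

```text
shift [ 0.006 -0.01   0.673] turn 0.001 tcp [ 0.4658 -0.1982  0.1048] t 15.15
0.08437401539544709
```

>>> {"fn": "drive_tool", "kwargs": {"series": [[[0, -0.01, 0.2], 0], [[0, -0.01, 0.4], 0], [[0, -0.01, 0.55], 0], [[0, -0.01, 0.67], 0], [[0, -0.01, 0.67], 0], [[0, -0.01, 0.67], 0]]}}

```text
time: 15.75
tool_pos: [0.4661, -0.1999, 0.0249]
eef_rot: [0.24, -3.132, -0.0]
force: [0.4, -0.2, 0.0]
width: 0.0857
grip_force: 0.0
```

>>> {"fn": "drive_tool", "kwargs": {"series": [[[0, 0, 0], 0], [[0, 0, 0], 0], [[0, 0, 0], 0], [[0, 0, 0], 0], [[0, 0, 0], 0], [[0, 0, 0], 0], [[0, 0, 0], 0], [[0, 0, 0], 0]], "hand": -1, "force": 20}}

```text
time: 16.55
tool_pos: [0.4661, -0.2008, 0.0253]
eef_rot: [-0.238, 3.132, -0.001]
force: [-0.8, 1.3, 5.3]
width: 0.0495
grip_force: 21.1
```

>>> {"fn": "drive_tool", "kwargs": {"series": [[[0, 0, -0.05], 0], [[0, 0, -0.05], 0], [[0, 0.2, -0.05], 0.03], [[0, 0.5, -0.05], 0.08], [[0, 0.8, -0.05], 0.14], [[0, 1, -0.05], 0.168], [[0, 1, -0.05], 0.168], [[0, 1, -0.05], 0.168]]}}

```text
time: 17.35
tool_pos: [0.4478, -0.082, 0.0308]
eef_rot: [0.31, 3.126, -0.001]
force: [-0.0, -0.7, -0.3]
width: 0.0497
grip_force: 21.4
```

Run:
```python
from h import *
plan([*behind(bay('L',-.11),YS,.012),.03],YS)
```

```text
shift [-0.276  1.557  0.006] turn 0.001 tcp [ 0.4478 -0.082   0.0308] t 17.35
```

>>> {"fn": "drive_tool", "kwargs": {"series": [[[0, 0.3, 0], 0], [[0, 0.6, 0], 0], [[0, 0.9, 0], 0], [[0, 1, 0], 0], [[0, 1, 0], 0]]}}

```text
time: 17.85
tool_pos: [0.4719, 0.0359, 0.0304]
eef_rot: [0.31, 3.126, -0.0]
force: [-0.9, -0.3, -1.5]
width: 0.0495
grip_force: 21.6
```

>>> {"fn": "drive_tool", "kwargs": {"series": [[[0, 0.25, 0], 0], [[0, 0.5, 0], 0], [[0, 0.56, 0], 0], [[-0.2, 0.56, 0], 0], [[-0.28, 0.56, 0.02], 0], [[-0.28, 0.56, 0.045], 0], [[-0.28, 0.56, 0.05], 0], [[-0.28, 0.56, 0.05], 0]]}}

```text
time: 18.65
tool_pos: [0.5182, 0.0935, 0.0249]
eef_rot: [0.315, 3.124, -0.001]
force: [4.2, -2.1, 6.1]
width: 0.0498
grip_force: 22.8
```

Run:
```python
from h import *
plan([*behind(bay('L',-.062),YS,.012),.025],YS)
```

```text
shift [-0.389  0.008  0.   ] turn -0.0 tcp [0.5182 0.0935 0.0249] t 18.65
```

>>> {"fn": "drive_tool", "kwargs": {"series": [[[-0.1, 0.008, -0.005], 0], [[-0.2, 0.008, -0.005], 0], [[-0.3, 0.008, -0.005], 0], [[-0.34, 0.008, -0.005], 0], [[-0.37, 0.008, -0.005], 0], [[-0.39, 0.008, -0.005], 0], [[-0.39, 0.008, -0.005], 0]]}}

```text
time: 19.35
tool_pos: [0.564, 0.0862, 0.0249]
eef_rot: [0.314, 3.126, -0.0]
force: [0.1, -0.6, 0.4]
width: 0.0496
grip_force: 22.2
```

>>> {"fn": "drive_tool", "kwargs": {"series": [[[-0.01, 0, 0], 0], [[-0.02, 0, 0], 0], [[-0.03, 0, 0], 0], [[-0.04, 0, 0], 0], [[-0.04, 0, 0], 0]]}}

```text
time: 19.85
tool_pos: [0.5677, 0.0851, 0.0249]
eef_rot: [-0.314, -3.124, 0.001]
force: [-8.7, -4.0, 5.0]
width: 0.0495
grip_force: 22.7
```

>>> {"fn": "drive_tool", "kwargs": {"series": [[[-0.01, 0, 0], 0], [[-0.02, 0, 0], 0], [[-0.02, 0, 0], 0]]}}

```text
time: 20.15
tool_pos: [0.57, 0.0844, 0.0249]
eef_rot: [-0.314, -3.124, 0.002]
force: [-10.9, -7.3, 7.1]
width: 0.0496
grip_force: 22.9
```

>>> {"fn": "drive_tool", "kwargs": {"series": [[[-0.01, 0, 0], 0], [[-0.02, 0, 0], 0], [[-0.03, 0, 0], 0], [[-0.03, 0, 0], 0]]}}

```text
time: 20.55
tool_pos: [0.5734, 0.0836, 0.0249]
eef_rot: [-0.314, -3.124, 0.002]
force: [-10.0, -6.5, 6.0]
width: 0.0496
grip_force: 22.9
```

It is past the stop with only side rubbing. I release it and push from behind.

>>> {"fn": "drive_tool", "kwargs": {"series": [[[0, 0, 0], 0], [[0, 0, 0], 0], [[0, 0, 0], 0], [[0, 0, 0], 0], [[0, 0, 0], 0], [[0, 0, -0.2], 0], [[0, 0, -0.45], 0], [[0, 0, -0.45], 0], [[0.2, 0, -0.45], 0], [[0.36, 0, -0.45], 0], [[0.36, 0, -0.45], 0]], "hand": 1}}

```text
time: 21.65
tool_pos: [0.5302, 0.0932, 0.0786]
eef_rot: [-0.313, -3.125, 0.0]
force: [1.8, -0.8, 0.6]
width: 0.0859
grip_force: 0.0
```

>>> {"fn": "drive_tool", "kwargs": {"series": [[[0, 0, 0], 0], [[0, 0, 0], 0], [[0, 0, 0], 0], [[0, 0, 0], 0], [[0, 0, 0], 0], [[0, 0, 0], 0], [[0, 0, 0], 0], [[0, 0, 0], 0], [[0, 0, 0.2], 0], [[0, 0, 0.4], 0], [[0, 0, 0.48], 0], [[0, 0, 0.48], 0]], "hand": -1}}

```text
time: 22.85
tool_pos: [0.5313, 0.0928, 0.0205]
eef_rot: [-0.313, -3.124, 0.001]
force: [-0.0, -0.4, 0.3]
width: -0.0001
grip_force: 0.0
```

Run:
```python
from h import *
plan([*bay('L',-.088),.021],YS)
plan([*bay('L',-.0625),.021],YS)
```

```text
shift [-0.163 -0.008 -0.005] turn 0.0 tcp [0.5313 0.0928 0.0205] t 22.85
shift [-0.376 -0.009 -0.005] turn 0.0 tcp [0.5313 0.0928 0.0205] t 22.85
```

>>> {"fn": "drive_tool", "kwargs": {"series": [[[-0.06, -0.01, 0], 0], [[-0.12, -0.01, 0], 0], [[-0.16, -0.01, 0], 0], [[-0.19, -0.01, 0], 0], [[-0.21, -0.01, 0], 0], [[-0.21, -0.01, 0], 0]]}}

```text
time: 23.45
tool_pos: [0.5568, 0.0865, 0.0216]
eef_rot: [0.314, 3.126, -0.0]
force: [0.2, 0.8, -0.1]
width: -0.0
grip_force: 0.0
```

>>> {"fn": "drive_tool", "kwargs": {"series": [[[-0.02, 0, 0], 0], [[-0.04, 0, 0], 0], [[-0.06, 0, 0], 0], [[-0.06, 0, 0], 0]]}}

```text
time: 23.85
tool_pos: [0.5639, 0.0851, 0.0215]
eef_rot: [0.314, 3.126, -0.0]
force: [-0.5, 0.5, 0.8]
width: 0.0002
grip_force: 0.0
```

>>> {"fn": "drive_tool", "kwargs": {"series": [[[-0.02, 0, 0], 0], [[-0.04, 0, 0], 0], [[-0.06, 0, 0], 0], [[-0.06, 0, 0], 0]]}}

```text
time: 24.25
tool_pos: [0.5709, 0.0837, 0.0215]
eef_rot: [0.314, 3.126, -0.0]
force: [0.7, -0.6, -0.6]
width: -0.0001
grip_force: 0.0
```

>>> {"fn": "drive_tool", "kwargs": {"series": [[[-0.01, 0, 0], 0], [[-0.02, 0, 0], 0], [[-0.03, 0, 0], 0], [[-0.03, 0, 0], 0]]}}

```text
time: 24.65
tool_pos: [0.5742, 0.083, 0.0215]
eef_rot: [0.314, 3.126, -0.0]
force: [1.0, -0.2, -0.3]
width: 0.0
grip_force: 0.0
```

>>> {"fn": "drive_tool", "kwargs": {"series": [[[-0.01, 0, 0], 0], [[-0.02, 0, 0], 0], [[-0.02, 0, 0], 0]]}}

```text
time: 24.95
tool_pos: [0.575, 0.0827, 0.0213]
eef_rot: [-0.313, -3.122, 0.0]
force: [-15.8, 0.8, 10.2]
width: 0.0004
grip_force: 7.6
```

>>> {"fn": "drive_tool", "kwargs": {"series": [[[-0.01, 0, 0], 0], [[-0.01, 0, 0], 0], [[0.1, 0, 0], 0], [[0.3, 0, -0.1], 0], [[0.6, 0, -0.5], 0], [[0.9, 0, -0.8], 0], [[1, 0, -1], 0], [[1, 0, -1], 0], [[1, 0, -1], 0]]}}

```text
time: 25.85
tool_pos: [0.4591, 0.1065, 0.1423]
eef_rot: [0.313, 3.124, 0.0]
force: [-0.7, 0.6, -0.0]
width: -0.0
grip_force: 0.0
```

>>> {"fn": "drive_tool", "kwargs": {"series": [[[0, 0.4, 0], 0], [[0, 0.8, 0], 0], [[0, 1, 0], 0], [[0, 1, 0], 0], [[0, 1, 0], 0], [[0, 1, 0], 0]]}}

```text
time: 26.45
tool_pos: [0.4826, 0.2232, 0.1406]
eef_rot: [-0.314, -3.125, 0.001]
force: [-0.8, -0.5, 0.5]
width: 0.0
grip_force: 0.0
```

Run:
```python
from h import *
out=[]
for n in("top","side"):
    f=grab_frame(n);print([(c.round(4),round(a,1),round(l,3),s[:5]) for c,a,l,s in sleeves(f,40)])
    q=proj(f,[*ORG,.036])[0].astype(int)
    out.append(cv2.resize(f["pixels"][q[1]-40:q[1]+40,q[0]-40:q[0]+40],(400,400),interpolation=cv2.INTER_CUBIC))
cv2.imwrite("pics/k.png",np.hstack(out))
print(bay("R",-.025),bay("L",-.025))
```

```text
[(array([0.6038, 0.0443]), np.float64(78.3), np.float64(0.078), array([263, 186,  43,  25, 687], dtype=int32))]
[(array([0.6044, 0.0437]), np.float64(78.9), np.float64(0.08), array([254, 196,  42,  32, 623], dtype=int32))]
[0.59892274 0.01064668] [0.61208102 0.07532171]
```

View pics/k.png

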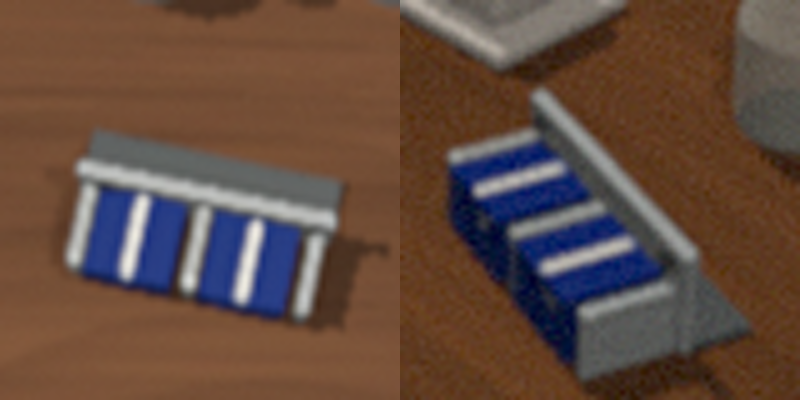

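Both views show both sleeves flush with the plate, flat and in line: top view (135,235) and (250,262), side view (520,180) and (590,250). I'm handing in.

```bash
python3 -c "
from h import *
print(r.sign_off())"
```

```text
the job is handed in; nothing more can be done
None
```

I handed the job in at about 26.5 s: both sleeves are fully home against the plate, each on the peg that takes it, with the gripper clear, and I saw no sign that anything else had moved.

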